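# Test an engraving-lathe spindle spring and sort it by the reading

## Robot

A 6-joint arm with a two-finger parallel gripper is mounted at the origin on the work surface. World frame = base frame: x ahead of the robot, y to its left, z up, the work surface at z = 0. Lengths are in m, angles in rad, forces in N, time in s.
With the tool pointing down it reaches from about 0.25 to 0.725 m from the base axis. Payload 4 kg.
Tool frame: the origin (TCP) lies midway between the tips of the shut fingers; the grasp point (between the pads) lies 19 mm behind it; z points along the fingers, y is the line along which they close (so a half turn about z gives the same grasp; the last joint's range is limited). The gripper opens to 85 mm and grips with 20 to 120 N. Pads are 22 mm wide; open, the fingers measure 114 mm over their backs; the gripper's body (76 mm by 85 mm) begins 54 mm behind the grasp point. The pads swing forward as they close: fully open they stand 13 mm farther back than shut.
Start: joints at [-1.116, 0.241, 0.005, 1.335, 0, 1.571], TCP at [0.22, -0.449, 0.231] pointing down, gripper open.
Joint ranges: [-2.72, 2.72], [-1.05, 1.87], [-1.09, 1.28], [-1.99, 2.15], [-1.42, 1.44], [-3.14, 3.14]. Speed limits (rad/s): [2.79, 2.79, 3.14, 3.14, 3.14, 3.14].

## Interface

Orientations are given as a unit quaternion [x, y, z, w].
In Python, from workcell import bot gives the robot as it stands.
- The arm moves only by the tool move_arm, never from a script. Its argument "motion" is a list of rows, each an object of numbers: "x", "y", "z": the shift along the tool's x, y, z in cm; "yaw": the turn about the tool's z in degrees. A call has 1 to 20 rows; each row is the pose to reach, as a shift and turn from the pose commanded when the call began, along the tool's axes at that moment; what a row does not reach only later rows make up. A row lasts 1/8 s, in which the tool goes at most 62.5 mm and 10.7 degrees, less where a joint would pass 70% of its speed; a pose out of reach is approached as far as the arm can. A call with a gripper value outside its range is refused whole. "gripper" is the opening, from -1 (shut) to 1 (fully open), set as the call begins (left out, the last holds). The fingers move at their own pace and stop on an object; the grip force is fixed at half the most. Time passes only in rows, so rows that repeat a pose let the fingers close. It gives the time, the measured TCP pose, the force, the opening and the grip force at its end, in the units of the state.
- bot.get_obs(): the state, without advancing time (a new reading comes with each control period).
- bot.camera(name): name is "scene" or "top" or "wrist"; returns the picture (400x640x3 uint8, blue, green, red); there is no depth.
- bot.camera_model(name): a dict with "K" (3x3 intrinsics, pixels), "world_from_camera" (4x4, takes a point from camera to world coordinates). Camera axes: x right, y down, z forward; pixel columns grow to the right and rows downward; lengths in m; the calibration is good to about 2 mm. A picture is of the moment at which its call begins: read the wrist's pose just before it. camera_model takes no time and is no camera call; for the wrist camera it gives the pose at the moment of the call.
- bot.job_done(): hands the job in; it is judged then, once.
Trained networks look in the newest picture that a camera, given by its name, has taken for a name from the list of things; names that differ only in an ending like _2 or _b are one class to them, and where a whole thing is asked for, a point or a joint stands for the part that bears it (a point fixed in the world has none). Each returns a list of dicts, best first, with "score" (0 to 1); they miss things now and then, are a little off and sometimes report something else, mostly with a low value. They report only what shows in the picture. A call takes as long as a camera call. They do not tell look-alikes from the thing itself.
- bot.cut_out(camera, name): "mask" (400x640 bool, what is visible of it) and "centre" ([row, column] in pixels, amid what is visible of it).
The state is a dict: "clock": time; "joint_pos": joint angles; "joint_vel": joint speeds; "tau": joint torques, N m; "eef_pos": TCP position; "tool_rot": TCP orientation; "ft_force": force on the tool from outside, world axes, zero at the start; "ft_torque": the same for the moment, N m; "grip_width": finger opening in m; "grasp_force": force on a finger pad.
Only numpy, scipy, OpenCV 4.12 (cv2) and the standard library are available. Lean on these libraries where they do the work, as an engineer would, in place of code of your own. Each camera call takes 0.05 s, during which the arm holds its last target. There are 200 camera calls.

## Task

A lathe spindle spring is standing on the plate of the bench spring tester: bring the tester's lever down by its black grip until it just comes to rest on the height stop, hold it there for a good second without leaning on it, then ease it back up to upright, never letting it fly. Read the orange maximum hand on the dial: if it stopped at 14 N or more (green zone) stand the spring upright in the green tray, otherwise (red zone) stand it upright in the red tray. Press the plate only through the lever, not by hand, and leave the tumbler, the pot and the screwdriver where they are.

Things in the scene. Friction and masses are not known exactly. Their poses are not given: they have to be found in the camera images.
- tester: Bench spring tester, fixed: green base 120 x 270 x 22 mm along its x, y, z (y from -130 to +140 mm); origin at the underside, below the plate's centre; z up. In its frame: lever pivot at y +105, height stop at y -55, thin height scale 118 mm high with a red line at x +26 y +52, dial 88 mm across and under 70 mm high at x +105. The lever swings in the plane x = 0.
- lever_grip (a point): Centre of the lever's black grip: a round bar 16 mm thick, 72 mm long, sticking out from the lever's end along the tester's -x (the lever's flank is 38 mm away). The bar stays parallel to that axis and can turn between the fingers. It circles lever_hinge at 210 mm; with the lever on the stop it is 97 mm above the work surface, 210 mm from lever_hinge towards the tester's -y.
- lever_hinge (a point): Point on the lever's pivot axis, which runs along the tester's x, 86 mm above the work surface, level with lever_grip in the tester's x (46 mm to its -x side).
- lever (a joint): Lever angle, rad: 0 = level, on the stop; grows as the grip rises; 1.57 upright; 1.85 rear limit. Counterbalanced, stays where left. Its ball foot, 105 mm from the pivot, meets the spring's cap at 0.15 to 0.2; then the grip pushes back about 0.2 N more per mm of its travel, to 6 to 9 N at the stop. Let go under load it flies up (limit 4 rad/s).
- stop: Height stop on the tester: steel post 11 mm thick, red band, round tip 91 mm above the work surface at the tester's y -55 mm (origin is the tester's). It meets the lever's underside 160 mm from the pivot at the marked spring height. It does not give: the force at the grip then rises steeply. 1 N counts as resting on it; over 25 N bends the lever.
- plate: Round steel load plate, 54 mm across, that carries the spring; its top is 52 mm above the work surface and sinks 0.2 mm per N. Origin is that of the tester. Over 4 N from the gripper falsifies the reading.
- needle (a joint): Black needle of the dial, the live load on the plate: 0.2 rad per N, clockwise, zeroed with the spring standing on the plate.
- max_hand (a joint): Orange maximum hand of the dial, pushed along by the needle and left standing at the highest load reached: 0.2 rad per N, clockwise; 0 = 0 N, 2.8 rad = 14 N, 4 rad = 20 N. The dial's edge band is red below 14 N, green from 14 to 20 N. A slammed lever makes it read high.
- spring_mid (a point): Middle of the loose coil spring under test, 21 mm above its underside. It stands upright on the plate, 26 mm thick and 43 to 48 mm tall (used springs have lost some length), with a flat steel foot and a brass cap 8 mm tall; about 65 g. It can be gripped from the sides. z is its axis.
- green_tray_floor (a point): Centre of the floor of the green tray: a fixed open tray, 130 x 130 mm outside, walls 20 mm high and 4 mm thick, floor 4 mm above the work surface.
- red_tray_floor (a point): Centre of the floor of the red tray, of the same shape as the green one.
- tumbler: Clear faceted drinking glass, 75 mm across, 92 mm high, standing; origin at the centre of its underside. Bystander.
- grit_pot: Small white ceramic bowl, 60 mm across, 45 mm high; origin at the centre of its underside. Bystander.
- driver: Screwdriver with an orange handle lying along its x axis, 170 mm long, below 35 mm high. Bystander.
Things that resemble listed ones, but are neither listed nor needed, are in the scene too. Of the things shaped like the part that bears green_tray_floor, the green one is meant.

How it is judged:
By the outcome, as a careful person would: the job done as asked, in the order asked, and still so for the second after the job is handed in, with the robot touching nothing.
It also fails if it takes over 72 s, if anything falls off the work surface, if the arm or the gripper's body presses on something with over 40 N, if the wrist force passes 120 N, or if a joint passes its speed limit or range.

## Working session

There is one attempt and no reset: what is moved stays moved. The work goes in short steps, Python scripts to look and compute and a tool call to move; the robot and the scene stay as the last step left them, time stands still between calls to the robot, and variables do not carry over. Pictures are saved under pics/ and viewed, at most 10 in all, crops included, and the job is handed in when it is done.

Besides the shell and the picture viewer there is one more tool, called after "Request:" by a JSON object that holds its "op" and its "data". move_arm: Moves the arm, as the interface text tells. Its arguments: {"type":"object","properties":{"motion":{"type":"array"},"gripper":{"type":"number"}},"required":["motion"]}

```bash
mkdir -p pics
python3 - <<'E'
from workcell import bot
import cv2,numpy as np
o=bot.get_obs();print(o['clock'],o['eef_pos'],o['tool_rot'],o['grip_width'])
for c in("scene","top"):
    cv2.imwrite(f"pics/{c}0.png",bot.camera(c))
    m=bot.camera_model(c);print(c,np.round(m['K'],1).tolist(),np.round(m['world_from_camera'],3).tolist())
    for n in("tester","lever_grip","stop","plate","spring_mid","green_tray_floor","red_tray_floor","tumbler","grit_pot","driver","lever","max_hand"):
        try: print(n,[(round(d['score'],2),np.round(d['centre']).tolist(),int(d['mask'].sum())) for d in bot.cut_out(c,n)])
        except Exception as e: print(n,e)
E
```

```text
0.0 [ 0.21936549 -0.44860476  0.23041381] [ 9.74259368e-01  2.25427585e-01 -2.42229333e-04 -1.01440840e-03] 0.08568117468153173
scene [[430.6, 0.0, 327.5], [0.0, 430.6, 202.3], [0.0, 0.0, 1.0]] [[0.849, 0.341, -0.403, 1.025], [0.528, -0.56, 0.639, -0.77], [-0.007, -0.755, -0.655, 0.944], [0.0, 0.0, 0.0, 1.0]]
tester [(0.66, [218.0, 373.0], 3740)]
lever_grip [(0.63, [145.0, 389.0], 635), (0.4, [316.0, 292.0], 2560)]
stop [(0.63, [220.0, 349.0], 41), (0.17, [237.0, 260.0], 254)]
plate [(0.43, [210.0, 360.0], 132)]
spring_mid [(0.49, [203.0, 361.0], 119)]
green_tray_floor [(0.8, [271.0, 166.0], 2030), (0.79, [197.0, 307.0], 1145), (0.58, [286.0, 236.0], 2070)]
red_tray_floor [(0.93, [315.0, 291.0], 2583)]
tumbler [(0.78, [148.0, 351.0], 535), (0.36, [317.0, 290.0], 2533)]
grit_pot [(0.92, [285.0, 376.0], 322)]
driver [(0.66, [236.0, 258.0], 233)]
lever [(0.74, [238.0, 262.0], 290), (0.64, [146.0, 391.0], 589)]
max_hand [(0.73, [315.0, 290.0], 2502), (0.62, [143.0, 388.0], 700)]
top [[441.2, 0.0, 326.6], [0.0, 441.2, 200.3], [0.0, 0.0, 1.0]] [[-0.027, -0.99, 0.138, 0.33], [-1.0, 0.025, -0.017, 0.055], [0.014, -0.138, -0.99, 1.242], [0.0, 0.0, 0.0, 1.0]]
tester [(0.97, [163.0, 288.0], 5472)]
lever_grip [(0.7, [154.0, 225.0], 712), (0.16, [224.0, 438.0], 2215)]
stop [(0.52, [175.0, 307.0], 39)]
plate [(0.63, [172.0, 290.0], 171), (0.35, [227.0, 440.0], 2192)]
spring_mid [(0.47, [170.0, 286.0], 94), (0.37, [244.0, 187.0], 779)]
green_tray_floor [(0.95, [227.0, 441.0], 2268), (0.78, [249.0, 284.0], 2240), (0.62, [294.0, 463.0], 2409)]
red_tray_floor [(0.86, [163.0, 435.0], 2125), (0.62, [168.0, 288.0], 99)]
tumbler [(0.57, [242.0, 187.0], 866)]
grit_pot [(0.73, [148.0, 224.0], 618), (0.61, [110.0, 368.0], 342)]
driver [(0.52, [245.0, 375.0], 315)]
lever [(0.78, [151.0, 223.0], 755)]
max_hand [(0.54, [165.0, 285.0], 5614), (0.27, [249.0, 377.0], 227)]
```

View pics/scene0.png

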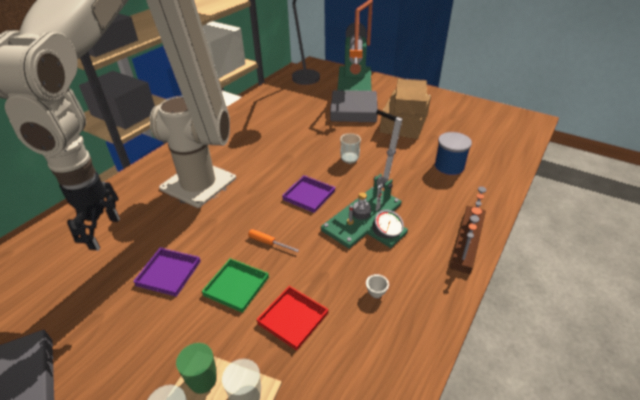

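View pics/top0.png

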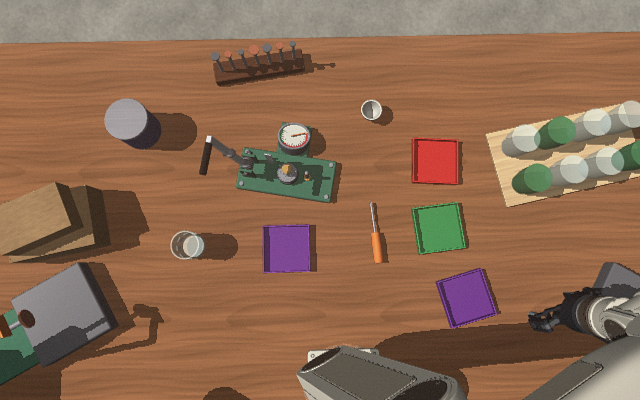

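The scene picture shows the tester at about (365,215), the red tray at (292,317), the green tray at (236,285) and the screwdriver at (272,242). The top picture shows the tester base corners near (237,187), (245,147), (340,162) and (332,202), with the grip at (205,155). The dial is on the side away from the robot and the grip sticks out towards it.

```bash
cat > h.py <<'E'
from workcell import bot
import cv2,numpy as np
def ray(c,uv,z,M=None):
    m=M or bot.camera_model(c);W=m['world_from_camera'];K=m['K']
    d=W[:3,:3]@np.linalg.solve(K,[uv[0],uv[1],1.]);o=W[:3,3]
    return o+d*(z-o[2])/d[2]
def proj(c,p,M=None):
    m=M or bot.camera_model(c);W=np.linalg.inv(m['world_from_camera'])
    q=m['K']@(W[:3,:3]@np.asarray(p)+W[:3,3]);return q[:2]/q[2]
E
python3 - <<'E'
from h import *
from scipy.optimize import least_squares
im=cv2.imread('pics/top0.png')
hsv=cv2.cvtColor(im,cv2.COLOR_BGR2HSV)
r=(hsv[...,0]>60)&(hsv[...,0]<95)&(hsv[...,1]>70)
r[:,:225]=0;r[:,350:]=0;r[:130]=0;r[215:]=0
r=cv2.morphologyEx(r.astype(np.uint8),cv2.MORPH_OPEN,np.ones((3,3)))
pts=np.argwhere(r)[:,::-1].astype(np.float32)
P=np.array([ray('top',p,.022)[:2] for p in pts],np.float32)
rect=cv2.minAreaRect(P);print(rect,cv2.boxPoints(rect))
for n,uv,z in(("spring cap",(288,169),.09),("spring base",(288,173),.052),("grip",(205,155),.29),("red",(436,162),.004),("green",(440,229),.004)):
    print(n,ray('top',uv,z).round(3))
for n,uv,z in(("tumbler",(187,245),.05),("pot",(371,110),.04)):print(n,ray('top',uv,z).round(3))
cv2.imwrite('pics/c1.png',cv2.resize(im[120:220,190:350],None,fx=5,fy=5,interpolation=cv2.INTER_CUBIC))
E
```

```text
((0.5764489769935608, 0.14673152565956116), (0.2610645890235901, 0.11602328717708588), 79.46721649169922) [[0.49555373 0.02900305]
 [0.6096221  0.00779423]
 [0.6573442  0.26446   ]
 [0.54327583 0.28566882]]
spring cap [0.576 0.135 0.09 ]
spring base [0.573 0.138 0.052]
grip [0.569 0.303 0.29 ]
red [ 0.605 -0.284  0.004]
green [ 0.412 -0.284  0.004]
tumbler [0.384 0.411 0.05 ]
pot [ 0.752 -0.099  0.04 ]
```

View pics/c1.png

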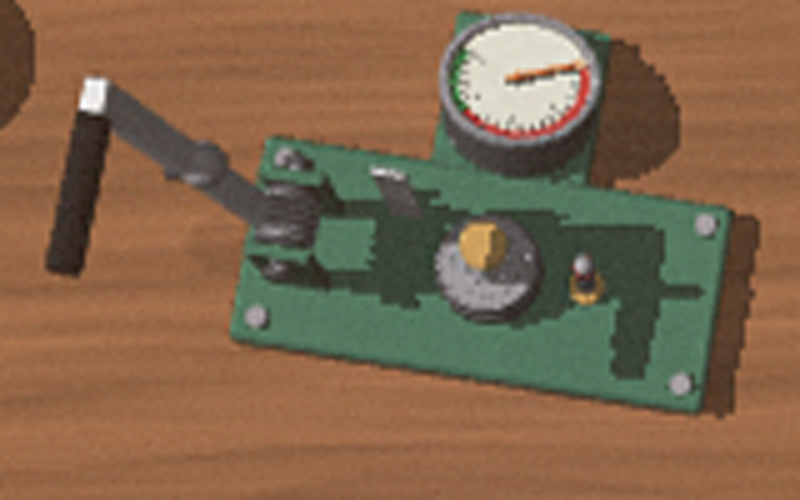

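Run:
```python
from h import *
from scipy.optimize import least_squares
M=bot.camera_model('top')
L=[(-.06,.14,.022),(.06,.14,.022),(.06,-.13,.022),(-.06,-.13,.022),(0,0,.052),(0,-.055,.091)]
U=(np.array([(232,338),(268,135),(735,210),(703,411),(488,268),(583,260)])+.5)/5-.5+[190,120]
def T(p,l):
    c,s=np.cos(p[2]),np.sin(p[2]);return np.array([p[0]+c*l[0]-s*l[1],p[1]+s*l[0]+c*l[1],l[2]])
f=lambda p:np.concatenate([proj('top',T(p,l),M)-u for l,u in zip(L,U)])
s=least_squares(f,[.57,.14,-.1]);print(s.x,np.degrees(s.x[2]),s.fun.round(1))
p=s.x
g=(np.array([(95,112),(77,192),(63,272)])+.5)/5-.5+[190,120]
def gp(th,dx=-.046):
    a=th+np.arcsin(.011/.21);R=np.hypot(.21,.011);return T(p,(dx,.105-R*np.cos(a),.086+R*np.sin(a)))
q=least_squares(lambda t:(proj('top',gp(t[0]),M)-g[1]),[1.7]);th=q.x[0];print('lever',th,q.fun,gp(th),gp(1.57))
print([ (gp(th,-.046+d),proj('top',gp(th,-.046+d),M)-u) for d,u in((.036,g[0]),(-.036,g[2]))])
for c in('scene',):print(proj(c,gp(th)),proj(c,T(p,(0,0,.052))),proj(c,T(p,(0,-.055,.091))))
np.save('p.npy',np.r_[p,th])
o=bot.get_obs();from scipy.spatial.transform import Rotation as R
print(R.from_quat(o['tool_rot']).as_matrix().round(3))
for t in(0,.2,.5,1,1.57):print(t,gp(t).round(4),np.hypot(*gp(t)[:2]))
```

```text
[ 0.57545461  0.14004685 -0.18102425] -10.371925275423798 [-0.9  0.4 -0.4 -0.3  0.4 -0.7  0.3  0.6  0.1 -0.9  0.5  0.9]
lever 1.7733771966290823 [-0.18487089  1.81469282] [0.55865957 0.30378741 0.28948863] [0.55106318 0.26228344 0.29600791]
[(array([0.59407132, 0.29730607, 0.28948863]), array([-0.66125005,  2.08460089])), (array([0.52324781, 0.31026875, 0.28948863]), array([-0.54077714,  1.70736924]))]
[385.38346352 114.35083486] [360.98002922 205.66915669] [350.0166072  204.96259199]
[[ 0.898  0.439  0.   ]
 [ 0.439 -0.898 -0.   ]
 [ 0.     0.    -1.   ]]
0 [0.5113 0.045  0.097 ] 0.513282870567596
0.2 [0.5125 0.0513 0.1385] 0.5150129951280639
0.5 [0.5169 0.0755 0.1963] 0.5223704830171289
1 [0.5304 0.1491 0.2687] 0.5509171243696948
1.57 [0.5511 0.2623 0.296 ] 0.6102976584562255
```

Request:
{"op": "move_arm", "data": {"motion": [{"x":2,"y":-1.5,"z":-5},{"x":5,"y":-4,"z":-10,"yaw":-10},{"x":9,"y":-7.5,"z":-14,"yaw":-20},{"x":63.5,"y":-52.7,"z":-14,"yaw":-143.5},{"x":63.5,"y":-52.7,"z":-14,"yaw":-143.5},{"x":63.5,"y":-52.7,"z":-14,"yaw":-143.5},{"x":63.5,"y":-52.7,"z":-14,"yaw":-143.5},{"x":63.5,"y":-52.7,"z":-14,"yaw":-143.5},{"x":63.5,"y":-52.7,"z":-14,"yaw":-143.5},{"x":63.5,"y":-52.7,"z":-14,"yaw":-143.5},{"x":63.5,"y":-52.7,"z":-14,"yaw":-143.5},{"x":63.5,"y":-52.7,"z":-14,"yaw":-143.5},{"x":63.5,"y":-52.7,"z":-14,"yaw":-143.5},{"x":63.5,"y":-52.7,"z":-14,"yaw":-143.5},{"x":63.5,"y":-52.7,"z":-14,"yaw":-143.5},{"x":63.5,"y":-52.7,"z":-14,"yaw":-143.5},{"x":63.5,"y":-52.7,"z":-14,"yaw":-143.5},{"x":63.5,"y":-52.7,"z":-14,"yaw":-143.5},{"x":63.5,"y":-52.7,"z":-14,"yaw":-143.5},{"x":63.5,"y":-52.7,"z":-14,"yaw":-143.5}]}}

```text
invalid input at $.motion[0]: expected keys x, y, z, yaw
```

Request:
{"op": "move_arm", "data": {"motion": [{"x":2,"y":-1.5,"z":-5,"yaw":0},{"x":5,"y":-4,"z":-10,"yaw":-10},{"x":9,"y":-7.5,"z":-14,"yaw":-20},{"x":63.5,"y":-52.7,"z":-14,"yaw":-143.5},{"x":63.5,"y":-52.7,"z":-14,"yaw":-143.5},{"x":63.5,"y":-52.7,"z":-14,"yaw":-143.5},{"x":63.5,"y":-52.7,"z":-14,"yaw":-143.5},{"x":63.5,"y":-52.7,"z":-14,"yaw":-143.5},{"x":63.5,"y":-52.7,"z":-14,"yaw":-143.5},{"x":63.5,"y":-52.7,"z":-14,"yaw":-143.5},{"x":63.5,"y":-52.7,"z":-14,"yaw":-143.5},{"x":63.5,"y":-52.7,"z":-14,"yaw":-143.5},{"x":63.5,"y":-52.7,"z":-14,"yaw":-143.5},{"x":63.5,"y":-52.7,"z":-14,"yaw":-143.5},{"x":63.5,"y":-52.7,"z":-14,"yaw":-143.5},{"x":63.5,"y":-52.7,"z":-14,"yaw":-143.5},{"x":63.5,"y":-52.7,"z":-14,"yaw":-143.5},{"x":63.5,"y":-52.7,"z":-14,"yaw":-143.5},{"x":63.5,"y":-52.7,"z":-14,"yaw":-143.5},{"x":63.5,"y":-52.7,"z":-14,"yaw":-143.5}]}}

```text
clock: 3.8
eef_pos: [0.5585, 0.3025, 0.372]
tool_rot: [0.092, 0.996, 0.0, 0.0]
ft_force: [-0.1, -0.1, 0.2]
grip_width: 0.0849
grasp_force: 0.0
```

Run:
```python
from h import *
cv2.imwrite('pics/w1.png',bot.camera('wrist'))
print([(round(d['score'],2),np.round(d['centre'],1).tolist(),int(d['mask'].sum())) for d in bot.cut_out('wrist','lever_grip')])
p=np.load('p.npy')
M=bot.camera_model('wrist');print(M['world_from_camera'].round(3).tolist(),M['K'].round(1).tolist())
def T(l):
    c,s=np.cos(p[2]),np.sin(p[2]);return np.array([p[0]+c*l[0]-s*l[1],p[1]+s*l[0]+c*l[1],l[2]])
def gp(th,dx=-.046):
    a=th+np.arcsin(.011/.21);R=np.hypot(.21,.011);return T((dx,.105-R*np.cos(a),.086+R*np.sin(a)))
for d in(-.082,-.046,-.010):print('grip',proj('wrist',gp(p[3],d),M))
```

```text
[(0.64, [220.9, 315.4], 4612)]
[[0.182, 0.948, 0.263, 0.492], [0.983, -0.175, -0.048, 0.315], [0.001, 0.267, -0.964, 0.515], [0.0, 0.0, 0.0, 1.0]] [[353.9, 0.0, 320.6], [0.0, 353.9, 206.2], [0.0, 0.0, 1.0]]
grip [322.52601144 160.26068165]
grip [322.54484476 214.37990704]
grip [322.56219825 264.24672716]
```

View pics/w1.png

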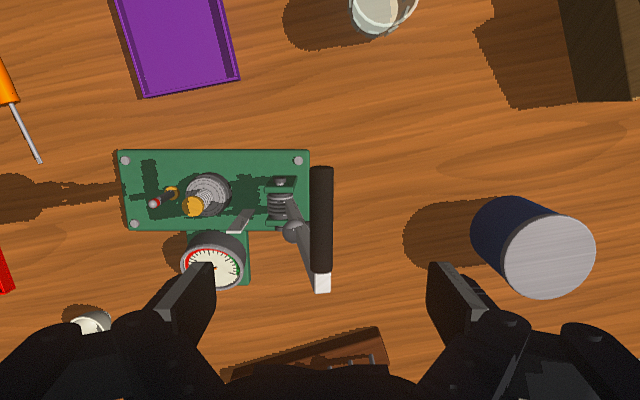

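The wrist picture shows the black bar from (321,167) to (321,272), midway between the open fingers. That agrees with the computed grip to about 5 mm along the bar, so I descend and close.

Request:
{"op": "move_arm", "data": {"motion": [{"x":-0.3,"y":0,"z":4,"yaw":0},{"x":-0.3,"y":0,"z":8,"yaw":0},{"x":-0.3,"y":0,"z":10.2,"yaw":0},{"x":-0.3,"y":0,"z":10.2,"yaw":0}]}}

```text
clock: 4.4
eef_pos: [0.5604, 0.302, 0.2671]
tool_rot: [0.091, 0.996, -0.001, -0.002]
ft_force: [0.7, -0.4, 0.7]
grip_width: 0.0855
grasp_force: 0.0
```

Request:
{"op": "move_arm", "data": {"motion": [{"x":0,"y":0,"z":0,"yaw":0},{"x":0,"y":0,"z":0,"yaw":0},{"x":0,"y":0,"z":0,"yaw":0},{"x":0,"y":0,"z":0,"yaw":0},{"x":0,"y":0,"z":0,"yaw":0},{"x":0,"y":0,"z":0,"yaw":0}], "gripper": -1}}

```text
clock: 5.15
eef_pos: [0.5618, 0.3029, 0.27]
tool_rot: [0.091, 0.996, 0.001, 0.001]
ft_force: [0.2, 1.1, 3.1]
grip_width: 0.0141
grasp_force: 58.4
```

Run:
```python
import numpy as np
b=np.arcsin(.011/.21);R=21.03;a0=1.825
def row(t):
    a=t+b;return round(-R*(np.cos(a)-np.cos(a0)),2),round(-R*(np.sin(a)-np.sin(a0)),2)
for t in list(np.r_[1.74,1.69,np.linspace(1.62,.36,17),.32]): print(round(t,3),row(t))
```

```text
1.74 (np.float64(-0.67), np.float64(-0.16))
1.69 (np.float64(-1.7), np.float64(-0.37))
1.62 (np.float64(-3.16), np.float64(-0.57))
1.541 (np.float64(-4.81), np.float64(-0.67))
1.463 (np.float64(-6.46), np.float64(-0.64))
1.384 (np.float64(-8.11), np.float64(-0.49))
1.305 (np.float64(-9.74), np.float64(-0.2))
1.226 (np.float64(-11.35), np.float64(0.22))
1.148 (np.float64(-12.91), np.float64(0.75))
1.069 (np.float64(-14.43), np.float64(1.41))
0.99 (np.float64(-15.89), np.float64(2.19))
0.911 (np.float64(-17.29), np.float64(3.08))
0.832 (np.float64(-18.61), np.float64(4.08))
0.754 (np.float64(-19.85), np.float64(5.18))
0.675 (np.float64(-21.0), np.float64(6.37))
0.596 (np.float64(-22.05), np.float64(7.65))
0.517 (np.float64(-22.99), np.float64(9.01))
0.439 (np.float64(-23.83), np.float64(10.44))
0.36 (np.float64(-24.56), np.float64(11.93))
0.32 (np.float64(-24.88), np.float64(12.7))
```

First the upper part, as a check of the arc and the forces.

Request:
{"op": "move_arm", "data": {"motion": [{"x":0,"y":-0.7,"z":-0.16,"yaw":0},{"x":0,"y":-1.7,"z":-0.37,"yaw":0},{"x":0,"y":-3.16,"z":-0.57,"yaw":0},{"x":0,"y":-4.81,"z":-0.67,"yaw":0},{"x":0,"y":-6.46,"z":-0.64,"yaw":0},{"x":0,"y":-8.11,"z":-0.49,"yaw":0},{"x":0,"y":-9.74,"z":-0.2,"yaw":0},{"x":0,"y":-11.35,"z":0.22,"yaw":0},{"x":0,"y":-11.35,"z":0.22,"yaw":0}]}}

```text
clock: 6.28
eef_pos: [0.5406, 0.1891, 0.2673]
tool_rot: [0.092, 0.996, -0.001, -0.0]
ft_force: [-0.2, 0.5, 5.3]
grip_width: 0.014
grasp_force: 61.5
```

Request:
{"op": "move_arm", "data": {"motion": [{"x":0,"y":-1.56,"z":0.53,"yaw":0},{"x":0,"y":-3.08,"z":1.19,"yaw":0},{"x":0,"y":-4.54,"z":1.97,"yaw":0},{"x":0,"y":-5.94,"z":2.86,"yaw":0},{"x":0,"y":-7.26,"z":3.86,"yaw":0},{"x":0,"y":-8.5,"z":4.96,"yaw":0},{"x":0,"y":-9.65,"z":6.15,"yaw":0},{"x":0,"y":-10.7,"z":7.43,"yaw":0},{"x":0,"y":-11.64,"z":8.79,"yaw":0},{"x":0,"y":-12.48,"z":10.22,"yaw":0},{"x":0,"y":-13.21,"z":11.7,"yaw":0},{"x":0,"y":-13.53,"z":12.48,"yaw":0},{"x":0,"y":-13.53,"z":12.48,"yaw":0},{"x":0,"y":-13.53,"z":12.48,"yaw":0}]}}

```text
clock: 8.02
eef_pos: [0.5162, 0.0582, 0.142]
tool_rot: [0.091, 0.996, -0.0, -0.001]
ft_force: [0.6, 4.4, -2.1]
grip_width: 0.0141
grasp_force: 59.3
```

Request:
{"op": "move_arm", "data": {"motion": [{"x":0,"y":-0.1,"z":0.6,"yaw":0},{"x":0,"y":-0.25,"z":1.2,"yaw":0},{"x":0,"y":-0.42,"z":1.8,"yaw":0},{"x":0,"y":-0.62,"z":2.4,"yaw":0},{"x":0,"y":-0.75,"z":2.8,"yaw":0},{"x":0,"y":-0.83,"z":3.2,"yaw":0},{"x":0,"y":-0.9,"z":3.6,"yaw":0},{"x":0,"y":-0.97,"z":4.0,"yaw":0},{"x":0,"y":-1.05,"z":4.45,"yaw":0},{"x":0,"y":-1.05,"z":4.45,"yaw":0}]}}

```text
clock: 9.28
eef_pos: [0.5143, 0.0475, 0.0977]
tool_rot: [0.091, 0.996, -0.0, -0.0]
ft_force: [-5.1, -2.2, 5.7]
grip_width: 0.0139
grasp_force: 62.1
```

Request:
{"op": "move_arm", "data": {"motion": [{"x":0.05,"y":-0.06,"z":0.3,"yaw":0},{"x":0.1,"y":-0.1,"z":0.6,"yaw":0},{"x":0.1,"y":-0.13,"z":0.9,"yaw":0},{"x":0.1,"y":-0.16,"z":1.2,"yaw":0},{"x":0.1,"y":-0.18,"z":1.4,"yaw":0},{"x":0.1,"y":-0.18,"z":1.4,"yaw":0}]}}

```text
clock: 10.02
eef_pos: [0.514, 0.046, 0.0843]
tool_rot: [0.091, 0.996, -0.0, 0.001]
ft_force: [-3.5, -1.5, 6.3]
grip_width: 0.0141
grasp_force: 63.2
```

Request:
{"op": "move_arm", "data": {"motion": [{"x":0.03,"y":-0.02,"z":0.15,"yaw":0},{"x":0.05,"y":-0.03,"z":0.3,"yaw":0},{"x":0.05,"y":-0.03,"z":0.3,"yaw":0}]}}

```text
clock: 10.4
eef_pos: [0.514, 0.0458, 0.0818]
tool_rot: [0.091, 0.996, 0.0, 0.002]
ft_force: [-2.9, -1.4, 8.3]
grip_width: 0.0141
grasp_force: 63.3
```

Request:
{"op": "move_arm", "data": {"motion": [{"x":0.0,"y":-0.01,"z":0.1,"yaw":0},{"x":0,"y":-0.01,"z":0.1,"yaw":0}]}}

```text
clock: 10.65
eef_pos: [0.514, 0.0457, 0.0808]
tool_rot: [0.091, 0.996, 0.0, 0.002]
ft_force: [-2.9, -2.2, 8.5]
grip_width: 0.0144
grasp_force: 63.5
```

Request:
{"op": "move_arm", "data": {"motion": [{"x":0.0,"y":0,"z":0.1,"yaw":0},{"x":0,"y":0,"z":0.1,"yaw":0}]}}

```text
clock: 10.9
eef_pos: [0.514, 0.0457, 0.0799]
tool_rot: [0.091, 0.996, 0.0, 0.002]
ft_force: [-3.0, -2.2, 8.8]
grip_width: 0.0141
grasp_force: 63.5
```

Request:
{"op": "move_arm", "data": {"motion": [{"x":0.0,"y":0,"z":0.1,"yaw":0},{"x":0,"y":0,"z":0.1,"yaw":0}]}}

```text
clock: 11.15
eef_pos: [0.514, 0.0456, 0.079]
tool_rot: [0.091, 0.996, 0.0, 0.002]
ft_force: [-3.0, -1.9, 8.2]
grip_width: 0.0139
grasp_force: 63.5
```

Request:
{"op": "move_arm", "data": {"motion": [{"x":0.0,"y":0,"z":0.1,"yaw":0},{"x":0,"y":0,"z":0.1,"yaw":0}]}}

```text
clock: 11.4
eef_pos: [0.514, 0.0456, 0.078]
tool_rot: [0.091, 0.996, 0.0, 0.002]
ft_force: [-3.6, -2.7, 9.2]
grip_width: 0.0143
grasp_force: 63.6
```

Request:
{"op": "move_arm", "data": {"motion": [{"x":0.0,"y":0,"z":0.05,"yaw":0},{"x":0,"y":0,"z":0.05,"yaw":0}]}}

```text
clock: 11.65
eef_pos: [0.514, 0.0456, 0.0776]
tool_rot: [0.091, 0.996, 0.0, 0.002]
ft_force: [-3.2, -2.9, 10.0]
grip_width: 0.0139
grasp_force: 63.6
```

Request:
{"op": "move_arm", "data": {"motion": [{"x":0.0,"y":0,"z":0.05,"yaw":0},{"x":0,"y":0,"z":0.05,"yaw":0}]}}

```text
clock: 11.9
eef_pos: [0.514, 0.0455, 0.0771]
tool_rot: [0.091, 0.996, 0.0, 0.002]
ft_force: [-3.8, -3.0, 10.2]
grip_width: 0.0136
grasp_force: 63.6
```

Run:
```python
from h import *
cv2.imwrite('pics/w2.png',bot.camera('wrist')); im=bot.camera('scene')
cv2.imwrite('pics/s2.png',cv2.resize(im[130:260,290:450],None,fx=5,fy=4.6,interpolation=cv2.INTER_CUBIC))
F=[]
for i in range(6):
    bot.camera('top'); o=bot.get_obs(); F.append(o['ft_force'])
print(np.mean(F,0),np.std(F,0),o['eef_pos'],o['clock'])
```

```text
[-3.52807374 -3.26737328  9.95208762] [0.24440227 0.45806239 0.61649608] [0.51399155 0.04552041 0.077152  ] 12.3
```

View pics/s2.png

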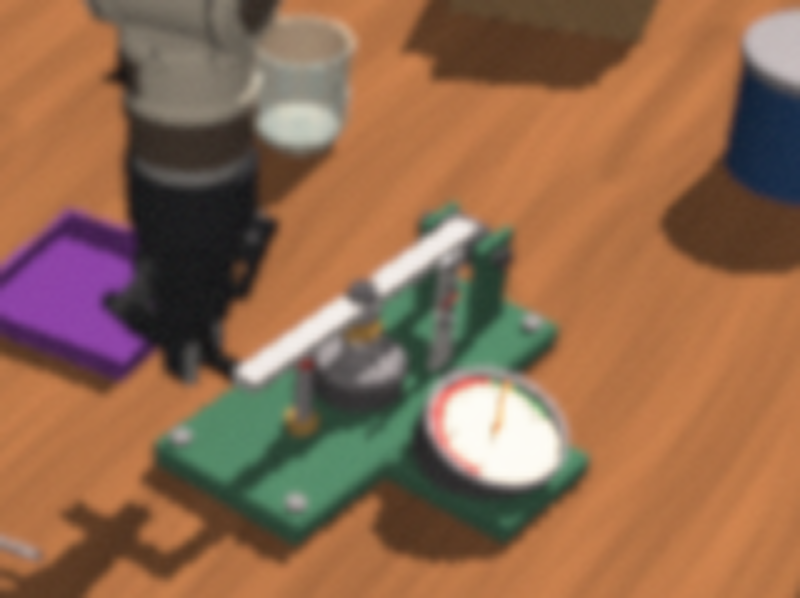

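Request:
{"op": "move_arm", "data": {"motion": [{"x":0.0,"y":0,"z":0.05,"yaw":0},{"x":0,"y":0,"z":0.1,"yaw":0},{"x":0,"y":0,"z":0.1,"yaw":0}]}}

```text
clock: 12.68
eef_pos: [0.514, 0.0455, 0.0765]
tool_rot: [0.091, 0.996, 0.0, 0.002]
ft_force: [-5.5, -2.5, 12.9]
grip_width: 0.0139
grasp_force: 64.0
```

Request:
{"op": "move_arm", "data": {"motion": [{"x":0.0,"y":0,"z":0.05,"yaw":0},{"x":0,"y":0,"z":0.05,"yaw":0}]}}

```text
clock: 12.92
eef_pos: [0.514, 0.0455, 0.0764]
tool_rot: [0.091, 0.996, 0.0, 0.002]
ft_force: [-5.6, -2.1, 15.2]
grip_width: 0.0142
grasp_force: 64.2
```

Request:
{"op": "move_arm", "data": {"motion": [{"x":0,"y":0,"z":-0.04,"yaw":0},{"x":0,"y":0,"z":-0.04,"yaw":0},{"x":0,"y":0,"z":-0.04,"yaw":0},{"x":0,"y":0,"z":-0.04,"yaw":0},{"x":0,"y":0,"z":-0.04,"yaw":0},{"x":0,"y":0,"z":-0.04,"yaw":0},{"x":0,"y":0,"z":-0.04,"yaw":0},{"x":0,"y":0,"z":-0.04,"yaw":0},{"x":0,"y":0,"z":-0.04,"yaw":0},{"x":0,"y":0,"z":-0.04,"yaw":0},{"x":0,"y":0,"z":-0.04,"yaw":0},{"x":0,"y":0,"z":-0.04,"yaw":0}]}}

```text
clock: 14.42
eef_pos: [0.514, 0.0455, 0.0765]
tool_rot: [0.091, 0.996, 0.0, 0.002]
ft_force: [-4.8, -3.4, 12.6]
grip_width: 0.0141
grasp_force: 63.8
```

Request:
{"op": "move_arm", "data": {"motion": [{"x":0,"y":0.01,"z":-0.2,"yaw":0},{"x":0,"y":0.02,"z":-0.5,"yaw":0},{"x":0,"y":0.04,"z":-0.8,"yaw":0},{"x":0,"y":0.06,"z":-1.1,"yaw":0},{"x":0,"y":0.09,"z":-1.4,"yaw":0},{"x":0,"y":0.13,"z":-1.7,"yaw":0},{"x":0,"y":0.17,"z":-2.0,"yaw":0},{"x":0,"y":0.22,"z":-2.3,"yaw":0},{"x":0,"y":0.27,"z":-2.6,"yaw":0},{"x":0,"y":0.33,"z":-3.0,"yaw":0},{"x":0,"y":0.42,"z":-3.4,"yaw":0},{"x":0,"y":0.5,"z":-3.8,"yaw":0},{"x":0,"y":0.6,"z":-4.2,"yaw":0},{"x":0,"y":0.72,"z":-4.6,"yaw":0},{"x":0,"y":0.85,"z":-5.0,"yaw":0},{"x":0,"y":1.0,"z":-5.5,"yaw":0},{"x":0,"y":1.18,"z":-6.1,"yaw":0},{"x":0,"y":1.4,"z":-6.76,"yaw":0},{"x":0,"y":1.4,"z":-6.76,"yaw":0}]}}

```text
clock: 16.8
eef_pos: [0.5162, 0.0588, 0.143]
tool_rot: [0.091, 0.996, -0.001, 0.001]
ft_force: [3.8, -5.8, 2.5]
grip_width: 0.0143
grasp_force: 59.8
```

Request:
{"op": "move_arm", "data": {"motion": [{"x":0,"y":0.22,"z":-0.77,"yaw":0},{"x":0,"y":0.93,"z":-2.26,"yaw":0},{"x":0,"y":1.76,"z":-3.69,"yaw":0},{"x":0,"y":2.7,"z":-5.05,"yaw":0},{"x":0,"y":3.75,"z":-6.33,"yaw":0},{"x":0,"y":4.9,"z":-7.52,"yaw":0},{"x":0,"y":6.14,"z":-8.62,"yaw":0},{"x":0,"y":7.46,"z":-9.62,"yaw":0},{"x":0,"y":8.86,"z":-10.51,"yaw":0},{"x":0,"y":10.32,"z":-11.29,"yaw":0},{"x":0,"y":11.84,"z":-11.95,"yaw":0},{"x":0,"y":13.4,"z":-12.48,"yaw":0},{"x":0,"y":15.0,"z":-12.9,"yaw":0},{"x":0,"y":16.64,"z":-13.19,"yaw":0},{"x":0,"y":18.3,"z":-13.34,"yaw":0},{"x":0,"y":19.6,"z":-13.37,"yaw":0},{"x":0,"y":20.5,"z":-13.36,"yaw":0},{"x":0,"y":20.5,"z":-13.36,"yaw":0}]}}

```text
clock: 19.05
eef_pos: [0.5541, 0.2622, 0.2776]
tool_rot: [0.091, 0.996, 0.001, 0.002]
ft_force: [5.6, -2.0, 5.8]
grip_width: 0.0137
grasp_force: 66.1
```

Run:
```python
from h import *
a=bot.camera('top');b=bot.camera('wrist')
M=bot.camera_model('wrist');p=np.load('p.npy')
c,s=np.cos(p[2]),np.sin(p[2])
w=proj('wrist',[p[0]+c*.105,p[1]+s*.105,.065],M);t=proj('top',[p[0]+c*.105,p[1]+s*.105,.065]);print(w,t,bot.get_obs()['ft_force'].round(1))
def crop(im,q,r,k):
    x,y=np.round(q).astype(int);x=np.clip(x,r,640-r);y=np.clip(y,r,400-r);return cv2.resize(im[y-r:y+r,x-r:x+r],(400,400),interpolation=cv2.INTER_CUBIC)
cv2.imwrite('pics/d1.png',np.hstack([crop(a,t,25,0),crop(b,w,50,0)]))
```

```text
[217.86589471 305.78499607] [293.28620863 134.26085371] [ 6.1 -2.2  5.1]
```

View pics/d1.png

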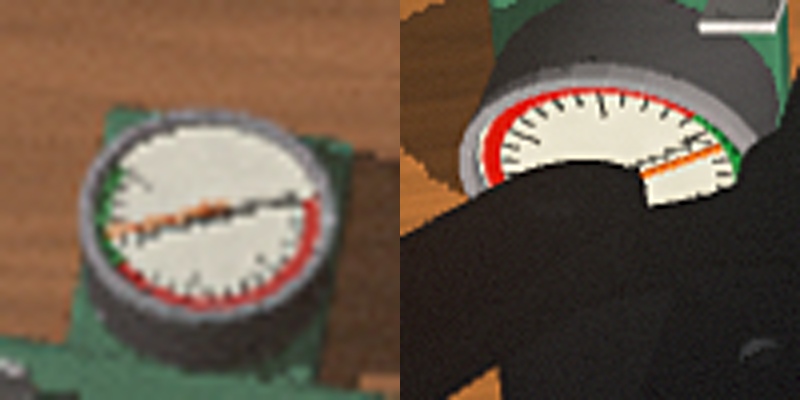

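The orange hand stands clearly in the green band, about half a turn from zero (roughly 15.7 N), and the black needle is back at zero. So the spring goes in the green tray. I release the lever, rise and go over the spring.

Request:
{"op": "move_arm", "data": {"motion": [{"x":0,"y":0,"z":0,"yaw":0},{"x":0,"y":0,"z":0,"yaw":0},{"x":0,"y":0,"z":0,"yaw":0},{"x":0,"y":0,"z":0,"yaw":0},{"x":0,"y":0,"z":0,"yaw":0},{"x":0,"y":0,"z":-2,"yaw":0},{"x":0,"y":0,"z":-6,"yaw":0},{"x":0,"y":0,"z":-10,"yaw":0},{"x":0,"y":0,"z":-10,"yaw":0}], "gripper": 1}}

```text
clock: 20.27
eef_pos: [0.5534, 0.2617, 0.38]
tool_rot: [0.091, 0.996, 0.002, 0.003]
ft_force: [-0.2, -0.2, -0.3]
grip_width: 0.0852
grasp_force: 0.0
```

Request:
{"op": "move_arm", "data": {"motion": [{"x":-2,"y":-5.5,"z":0,"yaw":-10},{"x":-4.3,"y":-11.6,"z":0,"yaw":-20},{"x":-4.3,"y":-11.6,"z":0,"yaw":-30},{"x":-4.3,"y":-11.6,"z":0,"yaw":-40},{"x":-4.3,"y":-11.6,"z":0,"yaw":-50},{"x":-4.3,"y":-11.6,"z":0,"yaw":-60},{"x":-4.3,"y":-11.6,"z":3,"yaw":-70},{"x":-4.3,"y":-11.6,"z":8,"yaw":-80},{"x":-4.3,"y":-11.6,"z":13,"yaw":-90},{"x":-4.3,"y":-11.6,"z":16,"yaw":-90},{"x":-4.3,"y":-11.6,"z":16,"yaw":-90},{"x":-4.3,"y":-11.6,"z":16,"yaw":-90}], "gripper": 0.3}}

```text
clock: 21.78
eef_pos: [0.5741, 0.1394, 0.2169]
tool_rot: [-0.64, 0.769, -0.0, 0.001]
ft_force: [0.4, -0.5, 0.0]
grip_width: 0.0557
grasp_force: 0.0
```

Run:
```python
from h import *
im=bot.camera('wrist');cv2.imwrite('pics/w3.png',im);M=bot.camera_model('wrist')
o=bot.get_obs();p=np.load('p.npy')
print([(round(d['score'],2),np.round(d['centre'],1).tolist(),int(d['mask'].sum())) for d in bot.cut_out('wrist','spring_mid')])
for z in(.052,.073,.097):print(z,proj('wrist',[p[0],p[1],z],M))
e=o['eef_pos'];print('tcp axis at spring',proj('wrist',[e[0],e[1],.097],M))
```

```text
[(0.8, [196.0, 316.4], 1150)]
0.052 [319.66660432 187.68815129]
0.073 [319.55732132 193.18841204]
0.097 [319.41254968 200.47483085]
tcp axis at spring [320.38095998 199.60042241]
```

View pics/w3.png

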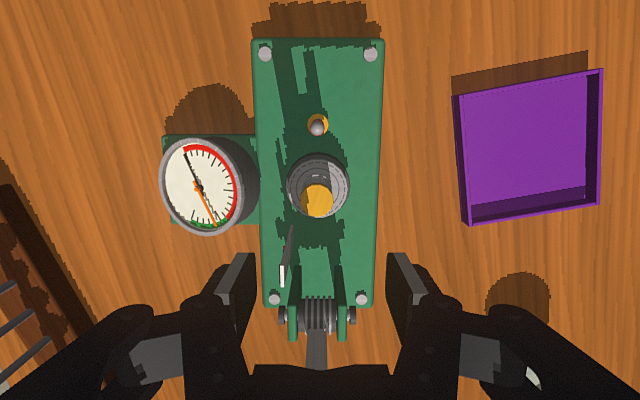

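The wrist picture shows the spring's cap at (317,201), within 2 mm of the tool axis, and the orange hand again in the green band, at (213,218). I descend and grip.

Request:
{"op": "move_arm", "data": {"motion": [{"x":0,"y":-0.2,"z":5,"yaw":0},{"x":0,"y":-0.2,"z":9.5,"yaw":0},{"x":0,"y":-0.2,"z":12.5,"yaw":0},{"x":0,"y":-0.2,"z":14.5,"yaw":0},{"x":0,"y":-0.2,"z":15.4,"yaw":0},{"x":0,"y":-0.2,"z":15.4,"yaw":0},{"x":0,"y":-0.2,"z":15.4,"yaw":0}]}}

```text
clock: 22.75
eef_pos: [0.5768, 0.1392, 0.0634]
tool_rot: [-0.64, 0.769, -0.001, 0.001]
ft_force: [-1.1, -0.3, -0.2]
grip_width: 0.0557
grasp_force: 0.0
```

Request:
{"op": "move_arm", "data": {"motion": [{"x":0,"y":0,"z":0,"yaw":0},{"x":0,"y":0,"z":0,"yaw":0},{"x":0,"y":0,"z":0,"yaw":0},{"x":0,"y":0,"z":0,"yaw":0},{"x":0,"y":0,"z":0,"yaw":0}], "gripper": -1}}

```text
clock: 23.38
eef_pos: [0.5762, 0.139, 0.0624]
tool_rot: [-0.64, 0.769, -0.0, 0.001]
ft_force: [0.4, -0.4, 3.8]
grip_width: 0.024
grasp_force: 58.7
```

Request:
{"op": "move_arm", "data": {"motion": [{"x":0,"y":0,"z":-3,"yaw":0},{"x":0,"y":0,"z":-8,"yaw":0},{"x":0,"y":0,"z":-13,"yaw":0},{"x":3,"y":0.6,"z":-16,"yaw":0},{"x":8,"y":1.6,"z":-16,"yaw":0},{"x":13,"y":2.5,"z":-16,"yaw":0},{"x":18,"y":3.5,"z":-16,"yaw":0},{"x":23,"y":4.4,"z":-16,"yaw":0},{"x":28,"y":5.4,"z":-16,"yaw":0},{"x":33,"y":6.3,"z":-16,"yaw":0},{"x":38,"y":7.3,"z":-16,"yaw":0},{"x":42,"y":8.1,"z":-16,"yaw":0},{"x":44.6,"y":8.5,"z":-16,"yaw":0},{"x":44.6,"y":8.5,"z":-16,"yaw":0},{"x":44.6,"y":8.5,"z":-16,"yaw":0}]}}

```text
clock: 25.25
eef_pos: [0.4109, -0.2836, 0.2214]
tool_rot: [-0.64, 0.769, 0.001, 0.0]
ft_force: [-0.2, 0.6, -0.5]
grip_width: 0.0239
grasp_force: 58.9
```

Run:
```python
from h import *
im=bot.camera('wrist');M=bot.camera_model('wrist');e=bot.get_obs()['eef_pos']
h=cv2.cvtColor(im,cv2.COLOR_BGR2HSV)
g=((h[...,0]>45)&(h[...,0]<80)&(h[...,1]>120)).astype(np.uint8)
n,l,s,c=cv2.connectedComponentsWithStats(g);k=1+np.argmax(s[1:,4]);print(s[k],c[k])
v=np.argwhere(l==k)[:,::-1];P=np.array([ray('wrist',u,.012,M)[:2] for u in v],np.float32);print(cv2.minAreaRect(P),e)
cv2.imwrite('pics/w4.png',im)
```

```text
[  233   103   161   154 15570] [316.53243417 179.0519589 ]
((0.4169579744338989, -0.2750670313835144), (0.13271695375442505, 0.1326814442873001), 6.200445175170898) [ 0.41117467 -0.28338327  0.22151697]
```

View pics/w4.png

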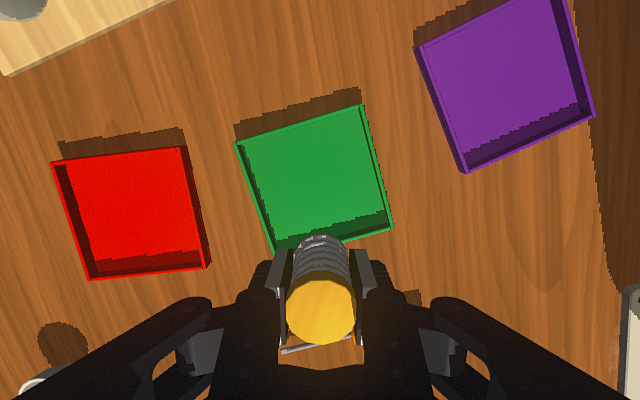

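The wrist picture shows the spring upright in the fingers with its cap at (320,310), and the green tray centred at (316,179). The tray's measured centre is about 1 cm from the tool axis, so I make a small correction and lower.

Request:
{"op": "move_arm", "data": {"motion": [{"x":-0.7,"y":-0.4,"z":5,"yaw":0},{"x":-0.7,"y":-0.4,"z":10,"yaw":0},{"x":-0.7,"y":-0.4,"z":14,"yaw":0},{"x":-0.7,"y":-0.4,"z":17,"yaw":0},{"x":-0.7,"y":-0.4,"z":19,"yaw":0},{"x":-0.7,"y":-0.4,"z":20,"yaw":0},{"x":-0.7,"y":-0.4,"z":20.4,"yaw":0},{"x":-0.7,"y":-0.4,"z":20.4,"yaw":0},{"x":-0.7,"y":-0.4,"z":20.4,"yaw":0}]}}

```text
clock: 26.42
eef_pos: [0.4171, -0.2785, 0.0188]
tool_rot: [-0.64, 0.768, -0.001, 0.0]
ft_force: [0.0, -0.4, 0.2]
grip_width: 0.0242
grasp_force: 58.9
```

Request:
{"op": "move_arm", "data": {"motion": [{"x":0,"y":0,"z":0.1,"yaw":0},{"x":0,"y":0,"z":0.2,"yaw":0},{"x":0,"y":0,"z":0.2,"yaw":0}]}}

```text
clock: 26.8
eef_pos: [0.4163, -0.2782, 0.0159]
tool_rot: [-0.64, 0.769, 0.0, -0.0]
ft_force: [0.3, -0.7, -0.6]
grip_width: 0.024
grasp_force: 58.9
```

Request:
{"op": "move_arm", "data": {"motion": [{"x":0,"y":0,"z":0.1,"yaw":0},{"x":0,"y":0,"z":0.1,"yaw":0},{"x":0,"y":0,"z":0.1,"yaw":0}]}}

```text
clock: 27.18
eef_pos: [0.4165, -0.2782, 0.015]
tool_rot: [-0.64, 0.769, -0.0, 0.0]
ft_force: [-0.7, 0.3, 0.9]
grip_width: 0.0241
grasp_force: 59.1
```

Request:
{"op": "move_arm", "data": {"motion": [{"x":0,"y":0,"z":0.1,"yaw":0},{"x":0,"y":0,"z":0.1,"yaw":0},{"x":0,"y":0,"z":0.1,"yaw":0}]}}

```text
clock: 27.55
eef_pos: [0.4165, -0.2783, 0.0148]
tool_rot: [-0.64, 0.769, -0.0, 0.0]
ft_force: [-2.3, 0.8, 7.9]
grip_width: 0.0244
grasp_force: 59.7
```

Contact with the tray floor: open and back away.

Request:
{"op": "move_arm", "data": {"motion": [{"x":0,"y":0,"z":-0.07,"yaw":0},{"x":0,"y":0,"z":-0.07,"yaw":0},{"x":0,"y":0,"z":-0.07,"yaw":0},{"x":0,"y":0,"z":-0.07,"yaw":0},{"x":0,"y":0,"z":-0.07,"yaw":0},{"x":0,"y":0,"z":-0.07,"yaw":0},{"x":0,"y":0,"z":-2,"yaw":0},{"x":0,"y":0,"z":-5,"yaw":0},{"x":0,"y":0,"z":-10,"yaw":0},{"x":0,"y":0,"z":-15,"yaw":0},{"x":-4,"y":0,"z":-18,"yaw":0},{"x":-8,"y":0,"z":-18,"yaw":0},{"x":-8,"y":0,"z":-18,"yaw":0}], "gripper": 0.3}}

```text
clock: 29.18
eef_pos: [0.4312, -0.1976, 0.1946]
tool_rot: [-0.641, 0.767, -0.0, 0.0]
ft_force: [0.0, 0.7, -1.0]
grip_width: 0.0556
grasp_force: 0.0
```

Run:
```python
from h import *
a=bot.camera('wrist');b=bot.camera('scene')
cv2.imwrite('pics/f1.png',np.hstack([cv2.resize(a,(480,300)),cv2.resize(b[190:330,190:330],(300,300))]))
cv2.imwrite('pics/f2.png',b)
```

```text
(no output)
```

View pics/f1.png

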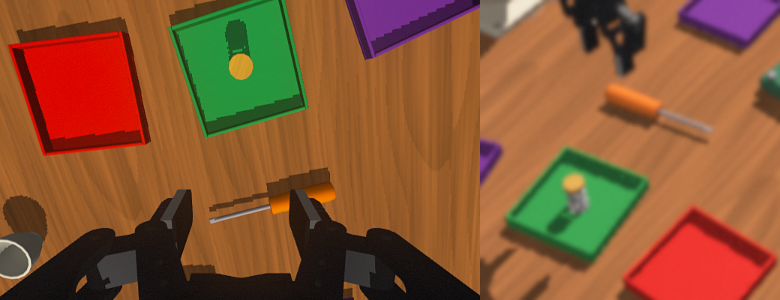

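View pics/f2.png

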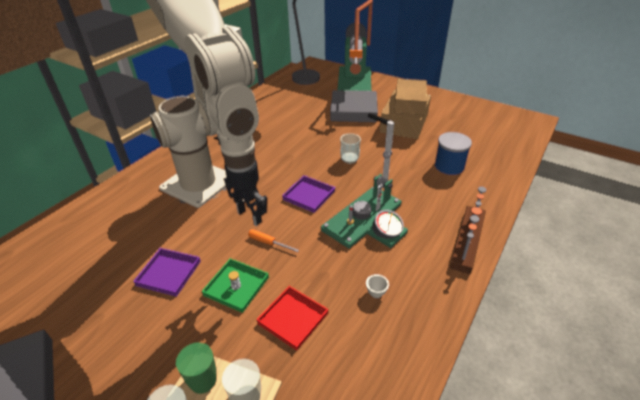

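The spring stands upright in the green tray at (236,282) of the scene picture, the lever is upright at (389,150), and the tumbler, pot and screwdriver have not moved.

```bash
python3 -c "
from workcell import bot
print(bot.job_done())"
```

```text
the job is handed in; nothing more can be done
None
```

The lever was held on the stop for about 1.7 s and eased back to upright; the orange hand read about 15.7 N (green zone), so the spring now stands upright in the green tray, and the job is handed in at about 29 s.

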